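Change the cold pack under the samples in the bench cooler

TASK

The white cold pack in the bench cooler is spent. Set the hold-down bar and the orange sample rack aside on the steel tray, lay the white pack in the green return tray, and seat the fresh blue pack in the cooler in its place. Then put the sample rack back in its seat on top of the blue pack and the bar back down on its two posts; keep the samples upright all the time and do not knock over the two small tubes that stand nearby.

Things in the scene. Friction and masses are not known exactly. Their poses are not given: they have to be found in the camera images.
- bar_grip (a point): Hold-down bar, aluminium, 214 mm long (its x), 16 wide, 8 thick, 0.12 kg; a 14 mm hole in the 30 mm eye at each end, 92 mm from the middle. On its middle a black grip block 50 (x) x 18 (y) x 24 mm high, top 32 mm above the bar's underside. Point: centre of the block, 20 mm above the underside. Starts on the cooler's posts, over the sample rack. Same either way round.
- samples_center (a point): Sample rack: orange strip rack with eight white-capped tubes, 120 mm long (its y), 28 wide (x), 37 high over the caps; only the orange lower 19 mm can be gripped; 0.07 kg. Point: its centre, 18.5 mm above its underside. Starts on the white pack in the cooler, its y along the cooler's x. Same either way round.
- white_pack_center (a point): Spent cold pack: white hard slab 150 (its x) x 60 (y) x 28 mm thick, 0.25 kg. Point: its centre. Starts in the cooler under the sample rack. On its top four L-shaped corner ridges, 4 mm high, frame a centred seat of 129 x 37 mm for the rack; the ridges leave the middle 100 mm of the long sides open.
- blue_pack_center (a point): Fresh cold pack: blue, otherwise the same as the white one, with the same seat for the rack on top. Point: its centre. Starts lying in the white tray, along its x.
- cooler: Bench cooler, fixed: grey plate 214 (x) x 84 (y) x 6 mm; origin: centre of its underside, on the table. A pack lies on the plate along x, centred between four corner guides (3 mm play, flared tops 37 mm high; open along the middle 100 mm). At x = +-92 mm an 18 mm post with its shoulder at 73 mm height, on it an 8 mm pointed pin up to 97 mm: the bar's holes go over the pins, it rests on the shoulders.
- side_tray: Steel set-down tray, fixed: 240 (x) x 160 (y) mm, floor 3 mm above the table, lip 8 mm high and 4 mm thick; origin: centre of its underside. Holds bar and rack side by side, both along x.
- return_tray: Green return tray, fixed, empty at the start: 180 (x) x 90 (y) mm, floor 3 mm above the table, lip 10 mm high and 4 mm thick; origin: centre of its underside. The white pack goes here, along x.
- fresh_tray: White tray, fixed, same size as the green one; the blue pack starts in it. Origin: centre of its underside.
- vial: Bystander: standing tube with a blue cap, 17 mm wide, 50 mm high, beside the white tray; origin: centre of its foot. Leave it standing.
- cryo: Bystander: standing small tube with a yellow cap, 13 mm wide, 46 mm high, beside the green tray; origin: centre of its foot. Leave it standing.

How it is judged:
By the outcome, as a careful person would: the job done as asked, in the order asked, and still so for the second after the job is handed in, with the robot touching nothing.
It also fails if it takes over 134 s, if anything falls off the work surface, if the arm or the gripper's body presses on something with over 40 N, if the wrist force passes 120 N, or if a joint passes its speed limit or range.

ROBOT

A 6-joint arm with a two-finger parallel gripper is mounted at the origin on a cart in front of the work surface, level with it; the furniture and walls round the work are solid. World frame = base frame: x ahead of the robot, y to its left, z up, the work surface at z = 0. Lengths are in m, angles in degrees, forces in N, time in s.
With the tool pointing down it reaches from about 0.25 to 0.775 m from the base axis. Payload 8.9 kg.
Tool frame: the origin (TCP) lies on the centre line of the jaws, within the pads' length; the fingertips stand 19 mm ahead of it and the grasp point (between the pads) is the TCP; z points along the fingers, y is the line along which they close (so a half turn about z gives the same grasp; the last joint's range is limited). The gripper opens to 85 mm and grips with 20 to 120 N. Pads are 22 mm wide; open, the fingers measure 114 mm over their backs; the gripper's body (76 mm by 85 mm) begins 54 mm behind the grasp point. The pads swing forward as they close: fully open they stand 13 mm farther back than shut.
Start: joints at [59.055, 16.656, -8.789, 64.555, 0, 82.019], TCP at [0.205, 0.483, 0.25] pointing down, gripper open.
Joint ranges: [-144.48, 144.48], [-52.06, 99.96], [-74.48, 78.29], [-112.23, 115.85], [-86.99, 84.42], [-180, 180]. Speed limits (degrees/s): [127.2, 127.2, 159.86, 180, 180, 180].

INTERFACE

Orientations are given as [roll, pitch, yaw] about the fixed x, y, z axes, in that order (R = Rz(yaw) Ry(pitch) Rx(roll)).
In Python, from cell import robot, vision gives the robot as it stands.
- The arm moves only by the tool apply_moves, never from a script. Its argument "deltas" is a list of rows, each an object of numbers: "fingers": the closure, from 0 (fully open) to 1 (shut); "x", "y", "z": the shift along the tool's x, y, z in m; "wx", "wy", "wz": the turn, a rotation vector about the tool's x, y, z in rad. In form: [{"fingers": .., "x": .., "y": .., "z": .., "wx": .., "wy": .., "wz": ..}, ...]. A call has 1 to 20 rows; each row is the pose to reach, as a shift and turn from the pose commanded when the call began, along the tool's axes at that moment; what a row does not reach only later rows make up. A row lasts 1/8 s, in which the tool goes at most 62.5 mm and 10.7 degrees, less where a joint would pass 70% of its speed; a pose out of reach is approached as far as the arm can. A call with a gripper value outside its range is refused whole. The fingers move at their own pace and stop on an object; "grip_force" is the grip in N (left out, the last holds). Time passes only in rows, so rows that repeat a pose let the fingers close. It gives the time, the measured TCP pose, the force, the opening and the grip force at its end, in the units of the state.
- robot.state(): the state, without advancing time (a new reading comes with each control period).
- vision.get_image(name): name is "scene" or "top" or "wrist"; returns (picture, depth): 480x640x3 uint8, red, green, blue; 480x640 float32, m along the optical axis (not along the pixel's ray), 0 where there is no reading.
- vision.camera_info(name): a dict with "vertical_fov" (degrees; the focal length in pixels is half the picture's height over the tangent of half this angle, whatever the lens; pixels are square), "cx", "cy" (the principal point, pixels), "distortion" ([k1, k2, p1, p2, k3] as OpenCV has them; the pictures are not rectified), "world_from_camera" (4x4, takes a point from camera to world coordinates); the wrist camera has in their place "hand_eye" (4x4, takes a point from camera to tool coordinates, whose origin is the TCP and whose axes are the flange's). Camera axes: x right, y down, z forward; pixel columns grow to the right and rows downward; lengths in m; the calibration is good to about 2 mm. A picture is of the moment at which its call begins: read the wrist's pose just before it. camera_info takes no time and is no camera call.
- robot.job_done(): hands the job in; it is judged then, once.
The state is a dict: "time": time; "joint_positions": joint angles; "joint_vel": joint speeds; "tau": joint torques, N m; "tcp_pos": TCP position; "ee_rot": TCP orientation; "contact_force": force on the tool from outside, world axes, zero at the start; "ft_torque": the same for the moment, N m; "opening": finger opening in m; "gripper_force": force on a finger pad.
Only numpy, scipy, OpenCV 4.12 (cv2) and the standard library are available. Lean on these libraries where they do the work, as an engineer would, in place of code of your own. Each camera call takes 0.05 s, during which the arm holds its last target. There are 200 camera calls.

## Working session

There is one attempt and no reset: what is moved stays moved. The work goes in short steps, Python scripts to look and compute and a tool call to move; the robot and the scene stay as the last step left them, time stands still between calls to the robot, and variables do not carry over. Pictures are saved under pics/ and viewed, at most 19 in all, crops included, and the job is handed in when it is done.

Besides the shell and the picture viewer there is one more tool, called after "Call:" as name(argument=value, ...) on one line, values as JSON. apply_moves: Moves the arm, as the interface text tells. Its arguments: {"type":"object","properties":{"deltas":{"type":"array"},"grip_force":{"type":"number"}},"required":["deltas"]}

```bash
mkdir -p pics; ls; cat > h.py <<'E'
import numpy as np, cv2
from cell import robot, vision
from scipy.spatial.transform import Rotation as R
def K(ci):
    f=240/np.tan(np.radians(ci["vertical_fov"]/2)); return np.array([[f,0,ci["cx"]],[0,f,ci["cy"]],[0,0,1]])
def T_tool(s):
    T=np.eye(4); T[:3,:3]=R.from_euler('xyz',s["ee_rot"],degrees=True).as_matrix(); T[:3,3]=s["tcp_pos"]; return T
def grab(name,png=None):
    s=robot.state(); im,d=vision.get_image(name); ci=vision.camera_info(name)
    W=np.array(ci["world_from_camera"]) if "world_from_camera" in ci else T_tool(s)@np.array(ci["hand_eye"])
    if png: cv2.imwrite("pics/"+png,im[:,:,::-1])
    return im,d,K(ci),np.array(ci["distortion"],float),W
def rays(px,k,dist,W):
    u=cv2.undistortPoints(np.array(px,float).reshape(-1,1,2),k,dist).reshape(-1,2)
    r=np.c_[u,np.ones(len(u))]; return r@W[:3,:3].T
def onplane(px,z,k,dist,W):
    r=rays(px,k,dist,W); o=W[:3,3]; return o+r*((z-o[2])/r[:,2])[:,None]
def cloud(d,k,dist,W):
    v,u=np.mgrid[0:480,0:640]; px=np.c_[u.ravel(),v.ravel()]
    P=rays(px,k,dist,W)*d.ravel()[:,None]+W[:3,3]; P[d.ravel()==0]=np.nan; return P.reshape(480,640,3)
E
python3 - <<'E'
from h import *
for n in("scene","top","wrist"):
    im,d,k,di,W=grab(n,n+"0.png"); print(n,k[0,0],di,W.round(3).tolist())
print(robot.state())
E
```

```text
pics
scene 596.3339143359735 [0.05004055 0.         0.         0.         0.        ] [[0.691, -0.522, 0.5, -0.095], [-0.723, -0.486, 0.492, -0.485], [-0.014, -0.701, -0.713, 0.921], [0.0, 0.0, 0.0, 1.0]]
top 435.7041336514339 [-0.05952156  0.          0.          0.          0.        ] [[0.006, -0.983, 0.184, 0.351], [-1.0, -0.006, -0.0, 0.097], [0.001, -0.184, -0.983, 0.922], [0.0, 0.0, 0.0, 1.0]]
wrist 356.59828417289884 [-0.01049514  0.          0.          0.          0.        ] [[0.39, 0.876, 0.286, 0.133], [0.921, -0.37, -0.122, 0.515], [-0.001, 0.311, -0.951, 0.374], [0.0, 0.0, 0.0, 1.0]]
{'time': 0.15, 'joint_positions': array([ 5.90547635e+01,  1.66815610e+01, -8.81826907e+00,  6.45550547e+01,
       -1.79166118e-03,  8.20198889e+01]), 'joint_vel': array([ 0.04307092, -0.02833547,  0.17219135,  0.06341867,  0.02298745,
        0.02663825]), 'tau': array([ 9.17814250e-04, -5.37369311e+01,  3.31520963e+01,  1.14106113e-02,
       -2.22639487e-04,  1.03030587e-05]), 'tcp_pos': array([0.20468301, 0.48313839, 0.24988247]), 'ee_rot': array([-1.79945398e+02, -5.84530907e-03,  1.57034873e+02]), 'contact_force': array([ 0.11502758, -0.90175379, -0.32443869]), 'ft_torque': array([ 0.01971593, -0.05362937,  0.06177637]), 'gripper_force': 0.0, 'opening': 0.08549788318880658}
```

View pics/top0.png

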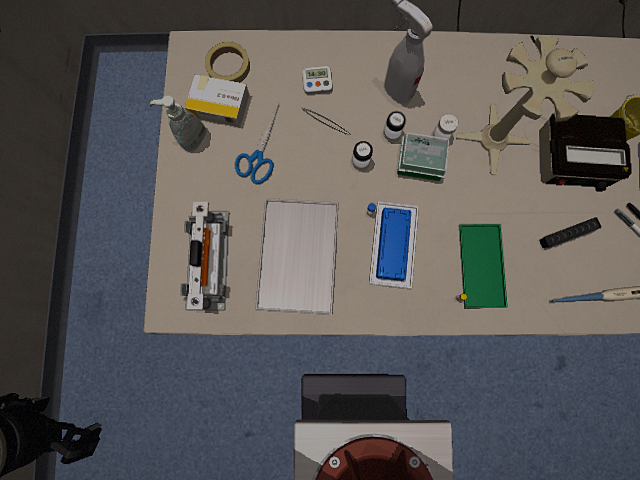

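View pics/scene0.png

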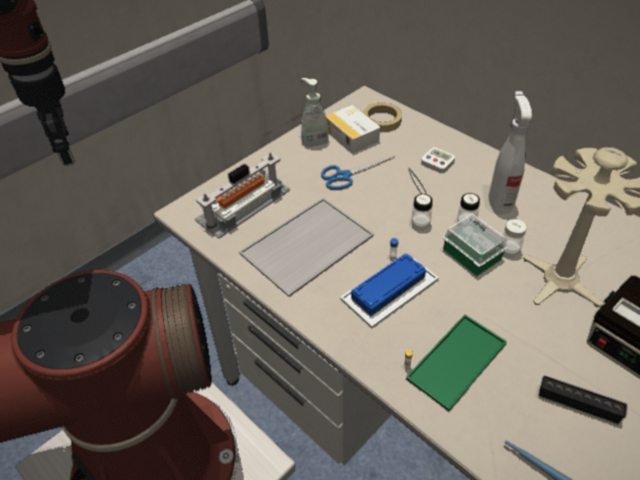

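The top view shows, left to right, the cooler (207,255), the steel tray (300,257), the white tray with the blue pack (394,245) and the green tray (483,265). The vial is at (372,209) and the cryo tube at (462,297). All the trays run roughly along world x.

```bash
python3 - <<'E'
from h import *
im,d,k,di,W=grab("top"); P=cloud(d,k,di,W); hsv=cv2.cvtColor(im,cv2.COLOR_RGB2HSV)
H,S,V=[hsv[...,i].astype(int) for i in range(3)]
u=np.arange(640)[None,:]+0*H; v=np.arange(480)[:,None]+0*H
print("table z",np.nanmedian(P[320:328,200:400,2]))
def rect(name,m,z):
    n,l,st,_=cv2.connectedComponentsWithStats(m.astype(np.uint8)); i=1+np.argmax(st[1:,4]); m=l==i
    c=max(cv2.findContours(m.astype(np.uint8),0,1)[0],key=len).reshape(-1,2)
    q=onplane(c,z,k,di,W)[:,:2]; r=cv2.minAreaRect((q*1000).astype(np.float32)); 
    b=cv2.boxPoints(r); e=[b[1]-b[0],b[2]-b[1]]; e=max(e,key=np.linalg.norm); a=(np.degrees(np.arctan2(e[1],e[0]))+90)%180-90
    print(name,"c",np.round(r[0],1),"size",np.round(r[1],1),"yaw",round(float(a),2),"z",np.nanmedian(P[m][:,2]).round(4),"bbox",st[i])
w=lambda a,b,c,e:(u>a)&(u<b)&(v>c)&(v<e)
rect("green",w(440,525,210,320)&(H>55)&(H<90)&(S>100),.008)
rect("blue",w(375,420,195,295)&(H>100)&(H<125)&(S>120),.031)
rect("whitetray",w(362,425,195,295)&((H>100)&(H<125)&(S>120)|(S<25)&(V>150)),.01)
rect("steel",w(245,350,190,325)&(S<25),.008)
rect("vial",w(362,380,195,218)&(H>100)&(H<125)&(S>120),.05)
rect("cryo",w(452,470,285,305)&(H>15)&(H<35)&(S>150),.046)
rect("bar",w(175,240,190,320)&(P[...,2]>.070)&(P[...,2]<.09),.081)
rect("block",w(175,240,190,320)&(P[...,2]>.095),.105)
rect("block dark",w(185,205,230,275)&(V<60),.105)
rect("cooler",w(175,240,190,320)&(P[...,2]>.003),.04)
rect("orange",w(175,240,190,320)&(H<15)&(S>150),.05)
E
```

```text
table z -0.00013686535282431134
green c [ 470.5 -237.8] size [178.4  91.2] yaw 0.62 z 0.0036 bbox [ 460  224   47   84 3449]
blue c [512.2 -44.6] size [ 60.4 149.6] yaw -6.4 z 0.0309 bbox [ 376  208   35   73 2027]
whitetray c [515.6 -48.7] size [ 88.8 178.9] yaw -6.51 z 0.0297 bbox [ 370  201   48   87 3013]
steel c [490.2 156.5] size [159.4 239.5] yaw -3.16 z 0.0028 bbox [ 256  199   82  116 8302]
vial c [585.5   2.6] size [14.5 15.1] yaw -0.75 z 0.0499 bbox [368 203   8   8  50]
cryo c [ 400.3 -180. ] size [12.2 12.1] yaw 87.33 z 0.0448 bbox [460 294   7   7  36]
bar c [479.4 348. ] size [210.7  32.5] yaw 0.19 z 0.0802 bbox [187 202  22 107 990]
block c [478.5 346.8] size [48.3 20.1] yaw 0.0 z 0.1035 bbox [189 240  12  26 258]
block dark c [469.9 345. ] size [65.6 24.1] yaw 1.05 z 0.103 bbox [189 240  14  35 315]
cooler c [484.1 345.7] size [224.3  93.9] yaw 0.15 z 0.0355 bbox [ 180  202   49  109 4044]
orange c [479.5 342.3] size [ 13.  117.2] yaw -0.18 z 0.0525 bbox [200 228  10  58 326]
```

```bash
cat >> h.py <<'E'
def to(x,y,z,yaw):
    s=robot.state(); T=T_tool(s); G=np.eye(4); G[:3,:3]=R.from_euler('xyz',[180,0,yaw],degrees=True).as_matrix(); G[:3,3]=[x,y,z]
    D=np.linalg.inv(T)@G; print("delta",D[:3,3].round(4),"rot",R.from_matrix(D[:3,:3]).as_rotvec().round(4))
E
python3 -c "
from h import *
to(.479,.347,.2,180)"
```

```text
delta [-0.3057 -0.0183  0.0499] rot [-7.000e-04 -3.000e-04 -4.008e-01]
```

Call:
apply_moves(deltas=[{"x":-0.06,"y":-0.004,"z":0.01,"wz":-0.13,"fingers":0},{"x":-0.12,"y":-0.008,"z":0.02,"wz":-0.26,"fingers":0},{"x":-0.18,"y":-0.012,"z":0.03,"wz":-0.4008,"fingers":0},{"x":-0.24,"y":-0.016,"z":0.04,"wz":-0.4008,"fingers":0},{"x":-0.3057,"y":-0.0183,"z":0.05,"wz":-0.4008,"fingers":0},{"x":-0.3057,"y":-0.0183,"z":0.05,"wz":-0.4008,"fingers":0.5},{"x":-0.3057,"y":-0.0183,"z":0.05,"wz":-0.4008,"fingers":0.5},{"x":-0.3057,"y":-0.0183,"z":0.05,"wz":-0.4008,"fingers":0.5}], grip_force=40)

```text
invalid input at $.deltas[0]: expected keys fingers, x, y, z, wx, wy, wz
```

```bash
python3 - <<'E'
from h import *
im,d,k,di,W=grab("wrist","w1.png"); P=cloud(d,k,di,W)
m=((P[...,2]>.096)&(P[...,2]<.112)&(np.abs(P[...,1]-.347)<.03)&(np.abs(P[...,0]-.479)<.05))
print(m.sum(),P[m].min(0),P[m].max(0),np.median(P[m],0)); print(robot.state())
E
```

```text
Traceback (most recent call last):
ValueError: zero-size array to reduction operation minimum which has no identity
```

View pics/w1.png

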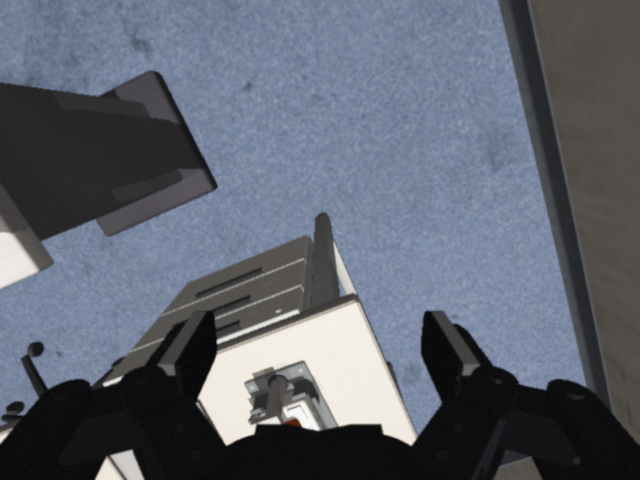

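The move was refused because every row needs all seven keys, so this picture is still from the start pose. It shows floor and the desk corner, with the cooler at about (285,395).

Call:
apply_moves(deltas=[{"x":-0.06,"y":-0.004,"z":0.01,"wx":0,"wy":0,"wz":-0.13,"fingers":0},{"x":-0.12,"y":-0.008,"z":0.02,"wx":0,"wy":0,"wz":-0.26,"fingers":0},{"x":-0.18,"y":-0.012,"z":0.03,"wx":0,"wy":0,"wz":-0.4008,"fingers":0},{"x":-0.24,"y":-0.016,"z":0.04,"wx":0,"wy":0,"wz":-0.4008,"fingers":0},{"x":-0.3057,"y":-0.0183,"z":0.05,"wx":0,"wy":0,"wz":-0.4008,"fingers":0},{"x":-0.3057,"y":-0.0183,"z":0.05,"wx":0,"wy":0,"wz":-0.4008,"fingers":0.5},{"x":-0.3057,"y":-0.0183,"z":0.05,"wx":0,"wy":0,"wz":-0.4008,"fingers":0.5},{"x":-0.3057,"y":-0.0183,"z":0.05,"wx":0,"wy":0,"wz":-0.4008,"fingers":0.5}], grip_force=40)

```text
time: 1.25
tcp_pos: [0.4781, 0.348, 0.2006]
ee_rot: [180.0, -0.0, -179.9]
contact_force: [0.2, -0.0, -0.1]
opening: 0.0426
gripper_force: 0.0
```

```bash
python3 - <<'E'
from h import *
im,d,k,di,W=grab("wrist","w2.png"); P=cloud(d,k,di,W)
m=((P[...,2]>.096)&(P[...,2]<.112)&(np.abs(P[...,1]-.347)<.03)&(np.abs(P[...,0]-.479)<.05))
s=robot.state();print(s["tcp_pos"],s["ee_rot"],s["opening"],s["joint_positions"])
if m.sum(): print(m.sum(),P[m].min(0),P[m].max(0),np.median(P[m],0))
E
```

```text
[0.4781164  0.34810194 0.20067251] [ 1.79984427e+02  5.21258602e-03 -1.79905874e+02] 0.04292084951527401 [ 2.89709280e+01  2.55616925e+01 -3.15072993e+00  6.12754926e+01
  1.11191323e-02  2.88768027e+01]
1938 [0.45632986 0.34176543 0.09621866] [0.50562486 0.36015965 0.10779832] [0.47883641 0.35112061 0.10543974]
```

View pics/w2.png

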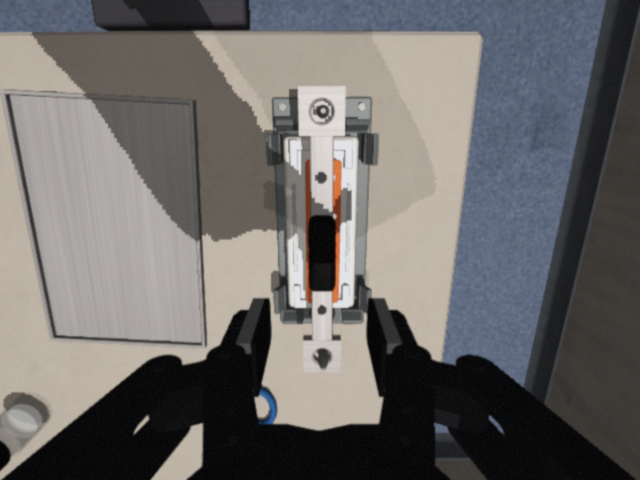

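The wrist view shows the bar, with pins at (322,111) and (322,356) and the block at (321,252). It also shows the rack and white pack underneath, and the steel tray at left.

```bash
python3 - <<'E'
from h import *
im=cv2.imread("pics/w2.png"); s=robot.state(); ci=vision.camera_info("wrist"); k,di,W=K(ci),np.array(ci["distortion"]),T_tool(s)@np.array(ci["hand_eye"])
f=lambda n,p,z: print(n,onplane(p,z,k,di,W)[:,:2].mean(0).round(4), onplane(p,z,k,di,W)[:,:2].round(4).tolist())
f("pins",[(322,111),(322,356)],.093)
f("block",[(309,217),(335,217),(309,265),(335,265)],.105)
f("tray",[(6,92),(194,101),(204,345),(53,338)],.008)
f("plate front edge",[(273,97),(371,97)],.006)
f("eye",[(299,87),(345,86),(303,372),(341,371)],.081)
np.set_printoptions(suppress=True,precision=4); print(np.array(ci["hand_eye"]))
E
```

```text
pins [0.4778 0.3514] [[0.3901, 0.3509], [0.5655, 0.3519]]
block [0.47   0.3512] [[0.4537, 0.3429], [0.4536, 0.3594], [0.4863, 0.3427], [0.4862, 0.3599]]
tray [0.4924 0.1605] [[0.3715, 0.0899], [0.3788, 0.2456], [0.6133, 0.231], [0.6059, 0.0756]]
plate front edge [0.3755 0.3517] [[0.3756, 0.311], [0.3754, 0.3924]]
eye [0.482  0.3515] [[0.3754, 0.3365], [0.3748, 0.3655], [0.5895, 0.3366], [0.5885, 0.3676]]
[[ 0.0005 -0.9505 -0.3108  0.0783]
 [ 1.      0.0007 -0.0003  0.0009]
 [ 0.0004 -0.3108  0.9505 -0.1243]
 [ 0.      0.      0.      1.    ]]
```

Call:
apply_moves(deltas=[{"x":-0.002,"y":0.001,"z":0.05,"wx":0,"wy":0,"wz":0,"fingers":0.5},{"x":-0.002,"y":0.001,"z":0.085,"wx":0,"wy":0,"wz":0,"fingers":0.5},{"x":-0.002,"y":0.001,"z":0.102,"wx":0,"wy":0,"wz":0,"fingers":0.5},{"x":-0.002,"y":0.001,"z":0.102,"wx":0,"wy":0,"wz":0,"fingers":0.5},{"x":-0.002,"y":0.001,"z":0.102,"wx":0,"wy":0,"wz":0,"fingers":0.65},{"x":-0.002,"y":0.001,"z":0.102,"wx":0,"wy":0,"wz":0,"fingers":0.72},{"x":-0.002,"y":0.001,"z":0.102,"wx":0,"wy":0,"wz":0,"fingers":0.72}])

```text
time: 2.17
tcp_pos: [0.4815, 0.3485, 0.0991]
ee_rot: [180.0, 0.1, -180.0]
contact_force: [0.3, 0.6, 0.1]
opening: 0.0235
gripper_force: 0.0
```

```bash
python3 - <<'E'
from h import *
im,d,k,di,W=grab("wrist"); cv2.imwrite("pics/w3.png",im[150:480,120:520,::-1]);s=robot.state();print(s["tcp_pos"],s["ee_rot"],s["opening"],s["contact_force"])
E
```

```text
[0.48141687 0.34845163 0.09888157] [ 1.79973600e+02  4.73895303e-02 -1.79998800e+02] 0.024099958430962118 [ 1.03226505 -0.27247109 -0.90130937]
```

View pics/w3.png

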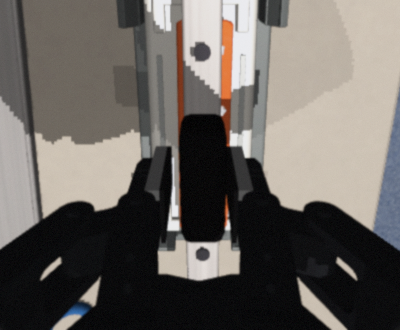

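The block sits about 1 mm to +y between the pads. I'll centre on it, grip, and lift.

Call:
apply_moves(deltas=[{"x":0.001,"y":0.001,"z":0,"wx":0,"wy":0,"wz":0,"fingers":0.75},{"x":0.001,"y":0.001,"z":0,"wx":0,"wy":0,"wz":0,"fingers":1},{"x":0.001,"y":0.001,"z":0,"wx":0,"wy":0,"wz":0,"fingers":1},{"x":0.001,"y":0.001,"z":0,"wx":0,"wy":0,"wz":0,"fingers":1},{"x":0.001,"y":0.001,"z":0,"wx":0,"wy":0,"wz":0,"fingers":1}])

```text
time: 2.85
tcp_pos: [0.4802, 0.3494, 0.0986]
ee_rot: [180.0, 0.0, -180.0]
contact_force: [-0.8, -1.0, 5.0]
opening: 0.0174
gripper_force: 39.6
```

Call:
apply_moves(deltas=[{"x":0,"y":0,"z":-0.015,"wx":0,"wy":0,"wz":0,"fingers":1},{"x":0,"y":0,"z":-0.045,"wx":0,"wy":0,"wz":0,"fingers":1},{"x":0,"y":0,"z":-0.072,"wx":0,"wy":0,"wz":0,"fingers":1},{"x":0,"y":0,"z":-0.072,"wx":0,"wy":0,"wz":0,"fingers":1}])

```text
time: 3.35
tcp_pos: [0.4815, 0.35, 0.1728]
ee_rot: [179.9, 0.2, 180.0]
contact_force: [0.3, 1.0, -1.0]
opening: 0.0171
gripper_force: 39.2
```

```bash
python3 - <<'E'
from h import *
s=robot.state(); print(s["tcp_pos"],s["ee_rot"])
im,d,k,di,W=grab("wrist","w4.png")
t=np.array([.4913,.1587]);a=np.radians(-3.25);o=t+np.array([-np.sin(a),np.cos(a)])*.042; print(o); to(o[0],o[1],.1,176.75)
E
```

```text
[0.48146295 0.34995965 0.17277706] [179.88682212   0.21342672 179.99589803]
[0.4936811  0.20063245]
delta [-0.0129 -0.1489  0.0711] rot [0.0009 0.0016 0.0566]
```

View pics/w4.png

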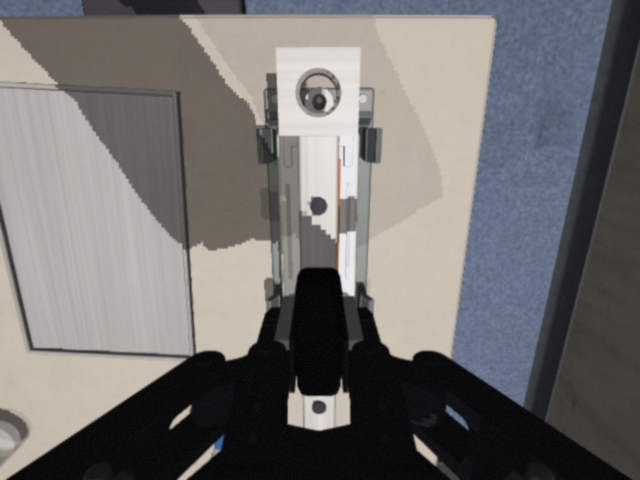

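The bar is in the gripper and clear of the pins; one eye shows at (319,91) above its pin. Next I'll take it to the tray.

Call:
apply_moves(deltas=[{"x":-0.005,"y":-0.05,"z":0,"wx":0,"wy":0,"wz":0.02,"fingers":1},{"x":-0.01,"y":-0.1,"z":0,"wx":0,"wy":0,"wz":0.04,"fingers":1},{"x":-0.0137,"y":-0.1484,"z":0.03,"wx":0,"wy":0,"wz":0.0567,"fingers":1},{"x":-0.0137,"y":-0.1484,"z":0.08,"wx":0,"wy":0,"wz":0.0567,"fingers":1},{"x":-0.0137,"y":-0.1484,"z":0.12,"wx":0,"wy":0,"wz":0.0567,"fingers":1},{"x":-0.0137,"y":-0.1484,"z":0.12,"wx":0,"wy":0,"wz":0.0567,"fingers":1}])

```text
time: 4.15
tcp_pos: [0.4907, 0.1999, 0.0472]
ee_rot: [-179.9, -0.4, 176.7]
contact_force: [-0.8, 0.4, -1.3]
opening: 0.0172
gripper_force: 39.4
```

```bash
python3 - <<'E'
from h import *
s=robot.state(); print(s["tcp_pos"],s["ee_rot"])
grab("wrist","w5.png")
E
```

```text
[0.49066501 0.19986498 0.04723076] [-179.87295893   -0.40088743  176.72904039]
```

View pics/w5.png

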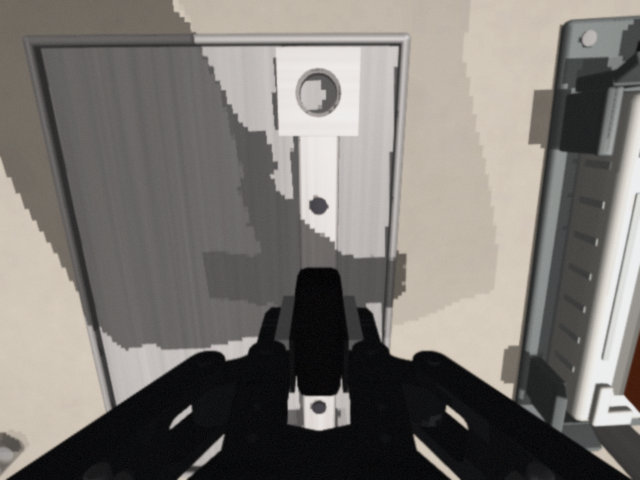

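```bash
python3 - <<'E'
from h import *
ci=vision.camera_info("wrist"); k,di=K(ci),np.array(ci["distortion"]); s=robot.state();W=T_tool(s)@np.array(ci["hand_eye"])
print(onplane([(276,47),(360,47)],s["tcp_pos"][2]-.0256+.008,k,di,W)[:,:2]); print(onplane([(25,38),(409,35)],.008,k,di,W)[:,:2])
E
```

```text
[[0.38589718 0.19219516]
 [0.38759161 0.22210407]]
[[0.37132348 0.08582249]
 [0.37975012 0.24506591]]
```

Call:
apply_moves(deltas=[{"x":-0.002,"y":0,"z":0.01,"wx":0,"wy":0,"wz":0,"fingers":1},{"x":-0.002,"y":0,"z":0.019,"wx":0,"wy":0,"wz":0,"fingers":1},{"x":-0.002,"y":0,"z":0.021,"wx":0,"wy":0,"wz":0,"fingers":1},{"x":-0.002,"y":0,"z":0.021,"wx":0,"wy":0,"wz":0,"fingers":1},{"x":-0.002,"y":0,"z":0.021,"wx":0,"wy":0,"wz":0,"fingers":1}])

```text
time: 4.82
tcp_pos: [0.4961, 0.2009, 0.0296]
ee_rot: [180.0, 0.0, 176.8]
contact_force: [0.9, -0.4, -1.1]
opening: 0.0172
gripper_force: 39.4
```

Call:
apply_moves(deltas=[{"x":0,"y":0,"z":0.001,"wx":0,"wy":0,"wz":0,"fingers":1},{"x":0,"y":0,"z":0.001,"wx":0,"wy":0,"wz":0,"fingers":1},{"x":0,"y":0,"z":0.001,"wx":0,"wy":0,"wz":0,"fingers":0.7},{"x":0,"y":0,"z":0.001,"wx":0,"wy":0,"wz":0,"fingers":0.58},{"x":0,"y":0,"z":0.001,"wx":0,"wy":0,"wz":0,"fingers":0.55},{"x":0,"y":0,"z":0.001,"wx":0,"wy":0,"wz":0,"fingers":0.55}])

```text
time: 5.58
tcp_pos: [0.4958, 0.2007, 0.0283]
ee_rot: [-180.0, -0.0, 176.7]
contact_force: [1.2, 0.2, 0.1]
opening: 0.0384
gripper_force: 0.0
```

Call:
apply_moves(deltas=[{"x":0,"y":0,"z":-0.03,"wx":0,"wy":0,"wz":0,"fingers":0.55},{"x":0,"y":0,"z":-0.08,"wx":0,"wy":0,"wz":0,"fingers":0.55},{"x":0,"y":0,"z":-0.14,"wx":0,"wy":0,"wz":0,"fingers":0.55},{"x":0.004,"y":0.05,"z":-0.17,"wx":0,"wy":0,"wz":-0.02,"fingers":0.5},{"x":0.012,"y":0.1,"z":-0.17,"wx":0,"wy":0,"wz":-0.04,"fingers":0.45},{"x":0.016,"y":0.148,"z":-0.17,"wx":0,"wy":0,"wz":-0.0567,"fingers":0.45},{"x":0.016,"y":0.148,"z":-0.17,"wx":0,"wy":0,"wz":-0.0567,"fingers":0.45},{"x":0.016,"y":0.148,"z":-0.17,"wx":0,"wy":0,"wz":-0.0567,"fingers":0.45}])

```text
time: 6.58
tcp_pos: [0.488, 0.3491, 0.198]
ee_rot: [-180.0, -0.0, -180.0]
contact_force: [-0.1, -0.2, -0.7]
opening: 0.0471
gripper_force: 0.0
```

```bash
python3 - <<'E'
from h import *
s=robot.state(); print(s["tcp_pos"],s["ee_rot"],s["opening"])
im,d,k,di,W=grab("wrist","w6.png"); P=cloud(d,k,di,W); hsv=cv2.cvtColor(im,cv2.COLOR_RGB2HSV)
m=((hsv[...,0]<15)&(hsv[...,1]>150)).astype(np.uint8)
n,l,st,c=cv2.connectedComponentsWithStats(m)
for i in range(1,n):
    if st[i,4]>60: print(st[i],P[l==i].min(0).round(4),P[l==i].max(0).round(4))
E
```

```text
[0.48797549 0.34913537 0.19798101] [-1.79962004e+02 -3.46365924e-02 -1.79981737e+02] 0.04713318411859612
[ 304  146   36  147 2384] [nan nan nan] [nan nan nan]
```

View pics/w6.png

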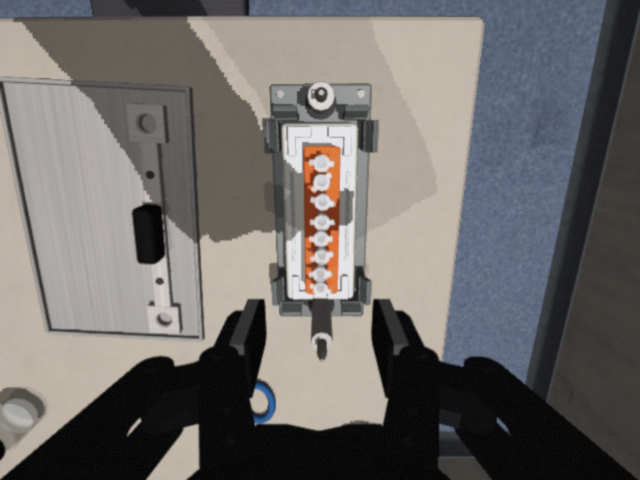

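The bar lies in the tray. The view is now clear over the rack, the white pack (rows 123–300) and the post pins at (321,93) and (321,352).

```bash
cat >> h.py <<'E'
def rect(m,z,k,di,W):
    n,l,st,_=cv2.connectedComponentsWithStats(m.astype(np.uint8)); i=1+np.argmax(st[1:,4])
    c=max(cv2.findContours((l==i).astype(np.uint8),0,1)[0],key=len).reshape(-1,2)
    q=onplane(c,z,k,di,W)[:,:2]; r=cv2.minAreaRect((q*1000).astype(np.float32)); b=cv2.boxPoints(r)
    e=max([b[1]-b[0],b[2]-b[1]],key=np.linalg.norm); a=(np.degrees(np.arctan2(e[1],e[0]))+90)%180-90
    print("c",np.round(r[0],1),"size",np.round(r[1],1),"yaw",round(float(a),2))
E
python3 - <<'E'
from h import *
ci=vision.camera_info("wrist"); k,di=K(ci),np.array(ci["distortion"]); s=robot.state();W=T_tool(s)@np.array(ci["hand_eye"])
im=cv2.imread("pics/w6.png"); hsv=cv2.cvtColor(im,cv2.COLOR_BGR2HSV); H,S,V=[hsv[...,i] for i in range(3)]
o=(H<15)&(S>150); print("orange");rect(o,.053,k,di,W)
m=np.zeros(o.shape,bool); m[115:303,276:362]=1
print("pins",onplane([(321,93),(321,352)],.095,k,di,W)[:,:2].mean(0),onplane([(321,93),(321,352)],.095,k,di,W)[:,:2])
print("pack",onplane([(283,125),(357,125),(288,298),(353,298)],.034,k,di,W)[:,:2],)
im,d,k,di,W=grab("top"); hsv=cv2.cvtColor(im,cv2.COLOR_RGB2HSV); H,S,V=[hsv[...,i] for i in range(3)]
P=cloud(d,k,di,W)
w=np.zeros(H.shape,bool); w[190:320,175:245]=1; print("top orange")
if (w&(H<15)&(S>150)).any(): rect(w&(H<15)&(S>150),.053,k,di,W)
cv2.imwrite("pics/t1.png",cv2.resize(im[180:330,170:360,::-1],None,fx=4,fy=4,interpolation=2))
E
```

```text
orange
c [481.2 351.6] size [ 26.2 117.3] yaw -0.14
pins [0.47953848 0.35117584] [[0.39031186 0.35097273]
 [0.5687651  0.35137895]]
pack [[0.40782754 0.32217616]
 [0.4078246  0.37902327]
 [0.55485241 0.32215124]
 [0.55482185 0.38035643]]
top orange
c [479.  349.1] size [ 28.  117.2] yaw -0.95
```

View pics/t1.png

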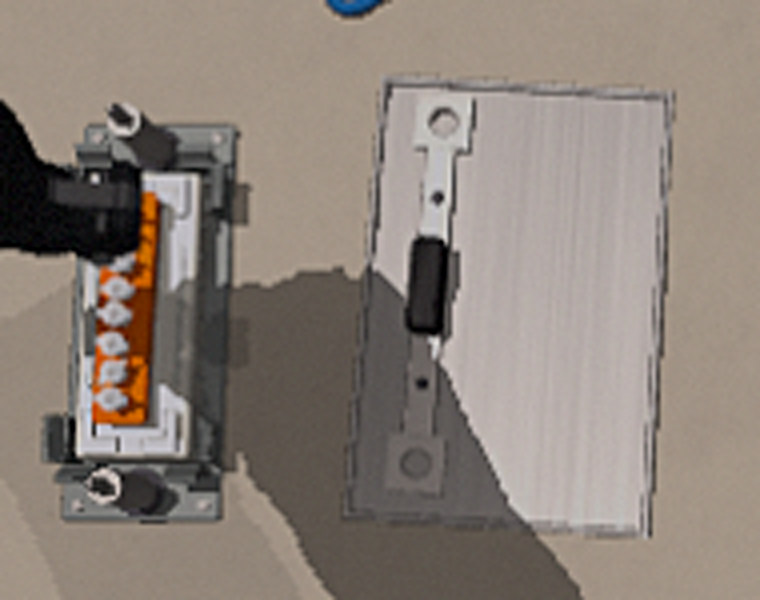

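The top view agrees: the bar lies square in the steel tray, and the rack sits centred on the white pack.

```bash
python3 -c "
from h import *
to(.480,.350,.055,180)"
```

```text
delta [0.0083 0.0016 0.1432] rot [-0.0004 -0.0004 -0.0011]
```

Call:
apply_moves(deltas=[{"x":0.008,"y":0.001,"z":0.04,"wx":0,"wy":0,"wz":0,"fingers":0.45},{"x":0.008,"y":0.001,"z":0.09,"wx":0,"wy":0,"wz":0,"fingers":0.45},{"x":0.008,"y":0.001,"z":0.125,"wx":0,"wy":0,"wz":0,"fingers":0.45},{"x":0.008,"y":0.001,"z":0.14,"wx":0,"wy":0,"wz":0,"fingers":0.45},{"x":0.008,"y":0.001,"z":0.143,"wx":0,"wy":0,"wz":0,"fingers":0.45},{"x":0.008,"y":0.001,"z":0.143,"wx":0,"wy":0,"wz":0,"fingers":0.45},{"x":0.008,"y":0.001,"z":0.143,"wx":0,"wy":0,"wz":0,"fingers":0.6}])

```text
time: 7.55
tcp_pos: [0.4812, 0.3508, 0.0566]
ee_rot: [179.9, 0.1, 180.0]
contact_force: [-0.1, -0.1, 0.5]
opening: 0.0345
gripper_force: 0.0
```

Call:
apply_moves(deltas=[{"x":0,"y":0,"z":0,"wx":0,"wy":0,"wz":0,"fingers":0.64},{"x":0,"y":0,"z":0,"wx":0,"wy":0,"wz":0,"fingers":1},{"x":0,"y":0,"z":0,"wx":0,"wy":0,"wz":0,"fingers":1},{"x":0,"y":0,"z":0,"wx":0,"wy":0,"wz":0,"fingers":1}], grip_force=30)

```text
time: 8.05
tcp_pos: [0.4808, 0.3507, 0.0562]
ee_rot: [180.0, 0.1, -180.0]
contact_force: [-1.2, -0.4, 6.0]
opening: 0.0273
gripper_force: 30.3
```

Call:
apply_moves(deltas=[{"x":0,"y":0,"z":-0.015,"wx":0,"wy":0,"wz":0,"fingers":1},{"x":0,"y":0,"z":-0.045,"wx":0,"wy":0,"wz":0,"fingers":1},{"x":0,"y":-0.02,"z":-0.074,"wx":0,"wy":0,"wz":0,"fingers":1},{"x":-0.002,"y":-0.06,"z":-0.08,"wx":0,"wy":0,"wz":0.015,"fingers":1},{"x":-0.005,"y":-0.11,"z":-0.08,"wx":0,"wy":0,"wz":0.03,"fingers":1},{"x":-0.007,"y":-0.16,"z":-0.08,"wx":0,"wy":0,"wz":0.045,"fingers":1},{"x":-0.009,"y":-0.2,"z":-0.065,"wx":0,"wy":0,"wz":0.0567,"fingers":1},{"x":-0.009,"y":-0.217,"z":-0.03,"wx":0,"wy":0,"wz":0.0567,"fingers":1},{"x":-0.009,"y":-0.217,"z":0.005,"wx":0,"wy":0,"wz":0.0567,"fingers":1},{"x":-0.009,"y":-0.217,"z":0.02,"wx":0,"wy":0,"wz":0.0567,"fingers":1},{"x":-0.009,"y":-0.217,"z":0.026,"wx":0,"wy":0,"wz":0.0567,"fingers":1},{"x":-0.009,"y":-0.217,"z":0.026,"wx":0,"wy":0,"wz":0.0567,"fingers":1}])

```text
time: 9.55
tcp_pos: [0.4897, 0.1338, 0.0299]
ee_rot: [180.0, 0.0, 176.8]
contact_force: [-0.1, 0.0, -1.0]
opening: 0.0269
gripper_force: 29.8
```

Lower by 4.5 mm, then release.

Call:
apply_moves(deltas=[{"x":0,"y":0,"z":0.003,"wx":0,"wy":0,"wz":0,"fingers":1},{"x":0,"y":0,"z":0.0045,"wx":0,"wy":0,"wz":0,"fingers":1},{"x":0,"y":0,"z":0.0045,"wx":0,"wy":0,"wz":0,"fingers":1}])

```text
time: 9.93
tcp_pos: [0.4896, 0.1336, 0.0252]
ee_rot: [180.0, 0.0, 176.8]
contact_force: [0.6, 0.3, 2.1]
opening: 0.0276
gripper_force: 30.1
```

Call:
apply_moves(deltas=[{"x":0,"y":0,"z":0.0003,"wx":0,"wy":0,"wz":0,"fingers":0.64},{"x":0,"y":0,"z":0.0003,"wx":0,"wy":0,"wz":0,"fingers":0.5},{"x":0,"y":0,"z":0.0003,"wx":0,"wy":0,"wz":0,"fingers":0.5},{"x":0,"y":0,"z":-0.005,"wx":0,"wy":0,"wz":0,"fingers":0.5}])

```text
time: 10.42
tcp_pos: [0.4889, 0.1334, 0.0297]
ee_rot: [-180.0, -0.0, 176.7]
contact_force: [1.3, -0.7, -0.2]
opening: 0.0426
gripper_force: 0.0
```

Call:
apply_moves(deltas=[{"x":0,"y":0,"z":-0.03,"wx":0,"wy":0,"wz":0,"fingers":0.5},{"x":0,"y":0,"z":-0.08,"wx":0,"wy":0,"wz":0,"fingers":0.5},{"x":0.002,"y":0.04,"z":-0.12,"wx":0,"wy":0,"wz":-0.02,"fingers":0},{"x":0.008,"y":0.09,"z":-0.14,"wx":0,"wy":0,"wz":-0.0567,"fingers":0},{"x":0.014,"y":0.14,"z":-0.14,"wx":0,"wy":0,"wz":-0.0567,"fingers":0},{"x":0.02,"y":0.19,"z":-0.14,"wx":0,"wy":0,"wz":-0.0567,"fingers":0},{"x":0.022,"y":0.215,"z":-0.14,"wx":0,"wy":0,"wz":-0.0567,"fingers":0},{"x":0.022,"y":0.215,"z":-0.14,"wx":0,"wy":0,"wz":-0.0567,"fingers":0}])

```text
time: 11.42
tcp_pos: [0.479, 0.3508, 0.1698]
ee_rot: [180.0, 0.0, -179.9]
contact_force: [-0.2, -0.2, -0.4]
opening: 0.0857
gripper_force: 0.0
```

```bash
python3 - <<'E'
from h import *
s=robot.state(); print(s["tcp_pos"],s["ee_rot"],s["opening"])
im,d,k,di,W=grab("wrist","w7.png")
to(.480,.3497,.027,180)
im,d,k,di,W=grab("top","t2.png")
E
```

```text
[0.47901803 0.35084247 0.16983838] [ 1.79991266e+02  4.82012804e-03 -1.79854089e+02] 0.08565735645088018
delta [-0.0009  0.0002  0.1428] rot [-0.0004 -0.0002  0.0014]
```

View pics/w7.png

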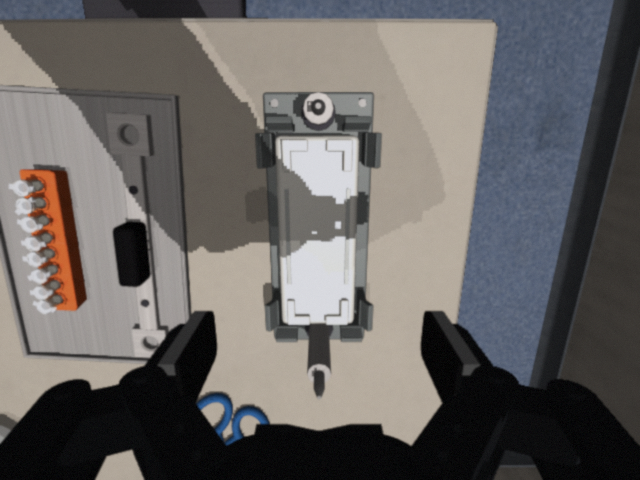

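The rack stands upright in the tray beside the bar. The white pack sits in the guides, at columns 278–357 and rows 135–325.

Call:
apply_moves(deltas=[{"x":-0.001,"y":0,"z":0.05,"wx":0,"wy":0,"wz":0,"fingers":0},{"x":-0.001,"y":0,"z":0.1,"wx":0,"wy":0,"wz":0,"fingers":0},{"x":-0.001,"y":0,"z":0.13,"wx":0,"wy":0,"wz":0,"fingers":0},{"x":-0.001,"y":0,"z":0.145,"wx":0,"wy":0,"wz":0,"fingers":0},{"x":-0.001,"y":0,"z":0.145,"wx":0,"wy":0,"wz":0,"fingers":0},{"x":-0.001,"y":0,"z":0.145,"wx":0,"wy":0,"wz":0,"fingers":0.2}])

```text
time: 12.28
tcp_pos: [0.4815, 0.3496, 0.0262]
ee_rot: [179.9, 0.1, 180.0]
contact_force: [0.3, 0.8, 0.1]
opening: 0.0699
gripper_force: 0.0
```

Call:
apply_moves(deltas=[{"x":0,"y":0,"z":0,"wx":0,"wy":0,"wz":0,"fingers":0.26},{"x":0,"y":0,"z":0,"wx":0,"wy":0,"wz":0,"fingers":0.6},{"x":0,"y":0,"z":0,"wx":0,"wy":0,"wz":0,"fingers":0.6},{"x":0,"y":0,"z":0,"wx":0,"wy":0,"wz":0,"fingers":0.6}], grip_force=60)

```text
time: 12.78
tcp_pos: [0.4813, 0.3498, 0.0263]
ee_rot: [179.9, 0.1, -180.0]
contact_force: [-1.7, -1.8, 7.9]
opening: 0.0588
gripper_force: 65.3
```

```bash
python3 - <<'E'
from h import *
s=robot.state(); print(s["tcp_pos"],s["ee_rot"])
ci=vision.camera_info("wrist"); k,di=K(ci),np.array(ci["distortion"])
s0=dict(tcp_pos=[.47902,.35084,.16984],ee_rot=[180,0,-179.854]); W=T_tool(s0)@np.array(ci["hand_eye"])
print("pack",onplane([(278,135),(357,135),(284,325),(354,325)],.034,k,di,W)[:,:2].mean(0))
print("plate",onplane([(263,93),(374,93),(374,165)],.006,k,di,W)[:,:2])
E
```

```text
[0.48128942 0.34982684 0.02629961] [ 1.79944016e+02  1.15977092e-01 -1.79989007e+02]
pack [0.48095481 0.35157026]
plate [[0.37608615 0.30985162]
 [0.37583261 0.39289359]
 [0.42873453 0.39556486]]
```

I'll regrip 8 mm higher so the fingertips stay above the tray lip when I set the pack down.

Call:
apply_moves(deltas=[{"x":0.001,"y":0,"z":0,"wx":0,"wy":0,"wz":0,"fingers":0.2},{"x":0.001,"y":0,"z":0,"wx":0,"wy":0,"wz":0,"fingers":0.2},{"x":0.001,"y":0,"z":-0.008,"wx":0,"wy":0,"wz":0,"fingers":0.2},{"x":0.001,"y":0,"z":-0.008,"wx":0,"wy":0,"wz":0,"fingers":0.6},{"x":0.001,"y":0,"z":-0.008,"wx":0,"wy":0,"wz":0,"fingers":0.6},{"x":0.001,"y":0,"z":-0.008,"wx":0,"wy":0,"wz":0,"fingers":0.6},{"x":0.001,"y":0,"z":-0.008,"wx":0,"wy":0,"wz":0,"fingers":0.6}])

```text
time: 13.65
tcp_pos: [0.48, 0.3497, 0.0343]
ee_rot: [180.0, 0.1, -180.0]
contact_force: [-3.5, -1.4, 13.6]
opening: 0.0587
gripper_force: 63.5
```

Call:
apply_moves(deltas=[{"x":0,"y":0,"z":-0.015,"wx":0,"wy":0,"wz":0,"fingers":0.6},{"x":0,"y":0,"z":-0.05,"wx":0,"wy":0,"wz":0,"fingers":0.6},{"x":0,"y":0,"z":-0.1,"wx":0,"wy":0,"wz":0,"fingers":0.6},{"x":0,"y":0,"z":-0.14,"wx":0,"wy":0,"wz":0,"fingers":0.6},{"x":0,"y":0,"z":-0.14,"wx":0,"wy":0,"wz":0,"fingers":0.6}])

```text
time: 14.28
tcp_pos: [0.4813, 0.3503, 0.1766]
ee_rot: [179.8, 0.3, -180.0]
contact_force: [1.3, 0.6, -3.5]
opening: 0.0583
gripper_force: 66.9
```

```bash
python3 - <<'E'
from h import *
s=robot.state(); print(s["tcp_pos"],s["ee_rot"]); to(.4717,-.2358,.1,180.6)
E
```

```text
[0.48127437 0.35033039 0.17661901] [ 179.8265189     0.31184041 -179.99796607]
delta [ 0.01   -0.5864  0.0748] rot [ 0.003   0.0055 -0.0104]
```

Call:
apply_moves(deltas=[{"x":0,"y":-0.03,"z":0,"wx":0,"wy":0,"wz":0,"fingers":0.6},{"x":0,"y":-0.08,"z":0,"wx":0,"wy":0,"wz":0,"fingers":0.6},{"x":0,"y":-0.13,"z":0,"wx":0,"wy":0,"wz":0,"fingers":0.6},{"x":0,"y":-0.18,"z":0,"wx":0,"wy":0,"wz":0,"fingers":0.6},{"x":0,"y":-0.23,"z":0,"wx":0,"wy":0,"wz":0,"fingers":0.6},{"x":0,"y":-0.28,"z":0,"wx":0,"wy":0,"wz":0,"fingers":0.6},{"x":0.003,"y":-0.33,"z":0,"wx":0,"wy":0,"wz":0,"fingers":0.6},{"x":0.006,"y":-0.38,"z":0,"wx":0,"wy":0,"wz":-0.01,"fingers":0.6},{"x":0.01,"y":-0.43,"z":0,"wx":0,"wy":0,"wz":-0.01,"fingers":0.6},{"x":0.01,"y":-0.48,"z":0,"wx":0,"wy":0,"wz":-0.01,"fingers":0.6},{"x":0.01,"y":-0.53,"z":0,"wx":0,"wy":0,"wz":-0.01,"fingers":0.6},{"x":0.01,"y":-0.57,"z":0.02,"wx":0,"wy":0,"wz":-0.01,"fingers":0.6},{"x":0.01,"y":-0.5864,"z":0.05,"wx":0,"wy":0,"wz":-0.01,"fingers":0.6},{"x":0.01,"y":-0.5864,"z":0.08,"wx":0,"wy":0,"wz":-0.01,"fingers":0.6},{"x":0.01,"y":-0.5864,"z":0.08,"wx":0,"wy":0,"wz":-0.01,"fingers":0.6},{"x":0.01,"y":-0.5864,"z":0.08,"wx":0,"wy":0,"wz":-0.01,"fingers":0.6}])

```text
time: 16.27
tcp_pos: [0.4696, -0.2369, 0.0933]
ee_rot: [180.0, -0.0, -179.4]
contact_force: [-0.1, 0.8, -2.9]
opening: 0.0585
gripper_force: 66.7
```

```bash
python3 - <<'E'
from h import *
s=robot.state(); print(s["tcp_pos"],s["ee_rot"])
im,d,k,di,W=grab("wrist","w8.png")
E
```

```text
[ 0.46958136 -0.23690466  0.09329279] [ 1.79997111e+02 -4.36729943e-03 -1.79408374e+02]
```

View pics/w8.png

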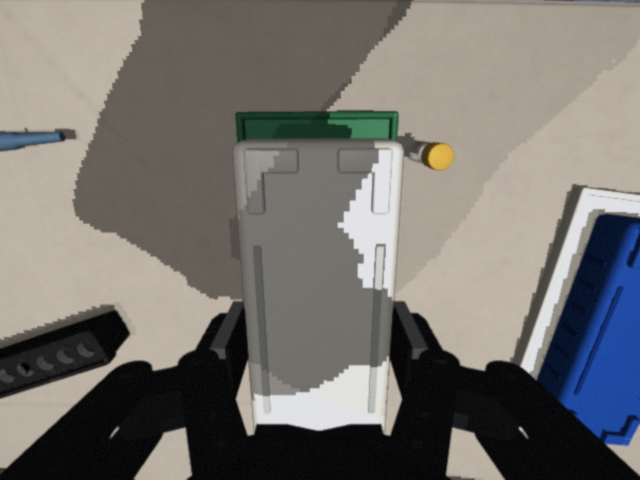

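```bash
python3 - <<'E'
from h import *
ci=vision.camera_info("wrist"); k,di=K(ci),np.array(ci["distortion"]); s=robot.state();W=T_tool(s)@np.array(ci["hand_eye"])
print(s["tcp_pos"]); print("tray",onplane([(236,112),(398,112)],.010,k,di,W)[:,:2]); print("pack",onplane([(236,143),(402,143)],.0925,k,di,W)[:,:2]); print("cryo",onplane([(440,155)],.046,k,di,W)); print("packref",onplane([(276,220)],.0,k,di,W))
E
```

```text
[ 0.4700173  -0.23711679  0.09376657]
tray [[ 0.38406087 -0.2825179 ]
 [ 0.3830887  -0.19368571]]
pack [[ 0.39695684 -0.265054  ]
 [ 0.39633326 -0.20872222]]
cryo [[ 0.40328982 -0.17992578  0.046     ]]
packref [[ 0.44740761 -0.26333158  0.        ]]
```

Call:
apply_moves(deltas=[{"x":-0.001,"y":0,"z":0.03,"wx":0,"wy":0,"wz":0,"fingers":0.6},{"x":-0.001,"y":0,"z":0.05,"wx":0,"wy":0,"wz":0,"fingers":0.6},{"x":-0.001,"y":0,"z":0.058,"wx":0,"wy":0,"wz":0,"fingers":0.6},{"x":-0.001,"y":0,"z":0.058,"wx":0,"wy":0,"wz":0,"fingers":0.6},{"x":-0.001,"y":0,"z":0.058,"wx":0,"wy":0,"wz":0,"fingers":0.6}])

```text
time: 16.95
tcp_pos: [0.4712, -0.2374, 0.0358]
ee_rot: [-179.9, 0.1, -179.4]
contact_force: [1.1, 0.1, -2.9]
opening: 0.0586
gripper_force: 66.7
```

Call:
apply_moves(deltas=[{"x":-0.001,"y":0,"z":0.003,"wx":0,"wy":0,"wz":0,"fingers":0.6},{"x":-0.001,"y":0,"z":0.0045,"wx":0,"wy":0,"wz":0,"fingers":0.6},{"x":-0.001,"y":0,"z":0.0045,"wx":0,"wy":0,"wz":0,"fingers":0.6}])

```text
time: 17.32
tcp_pos: [0.472, -0.2373, 0.0314]
ee_rot: [-180.0, 0.1, -179.4]
contact_force: [-1.3, 0.7, 9.6]
opening: 0.0586
gripper_force: 68.3
```

Call:
apply_moves(deltas=[{"x":0,"y":0,"z":-0.0005,"wx":0,"wy":0,"wz":0,"fingers":0.2},{"x":0,"y":0,"z":-0.0005,"wx":0,"wy":0,"wz":0,"fingers":0.1},{"x":0,"y":0,"z":-0.0005,"wx":0,"wy":0,"wz":0,"fingers":0.1},{"x":0,"y":0,"z":-0.03,"wx":0,"wy":0,"wz":0,"fingers":0.1},{"x":0,"y":0,"z":-0.08,"wx":0,"wy":0,"wz":0,"fingers":0},{"x":-0.01,"y":0.04,"z":-0.12,"wx":0,"wy":0,"wz":0.03,"fingers":0},{"x":-0.02,"y":0.09,"z":-0.12,"wx":0,"wy":0,"wz":0.06,"fingers":0},{"x":-0.03,"y":0.14,"z":-0.12,"wx":0,"wy":0,"wz":0.1,"fingers":0},{"x":-0.043,"y":0.194,"z":-0.12,"wx":0,"wy":0,"wz":0.122,"fingers":0},{"x":-0.043,"y":0.194,"z":-0.12,"wx":0,"wy":0,"wz":0.122,"fingers":0},{"x":-0.043,"y":0.194,"z":-0.12,"wx":0,"wy":0,"wz":0.122,"fingers":0}])

```text
time: 18.7
tcp_pos: [0.5125, -0.0427, 0.1502]
ee_rot: [-180.0, -0.0, 173.6]
contact_force: [-0.0, -0.6, 0.0]
opening: 0.0855
gripper_force: 0.0
```

```bash
python3 - <<'E'
from h import *
s=robot.state(); print(s["tcp_pos"],s["ee_rot"])
im,d,k,di,W=grab("wrist","w9.png"); hsv=cv2.cvtColor(im,cv2.COLOR_RGB2HSV); H,S,V=[hsv[...,i] for i in range(3)]
m=(H>100)&(H<125)&(S>120); m[:100]=0
rect(m,.031,k,di,W)
to(.5134,-.0426,.0313,173.6)
E
```

```text
[ 0.51245744 -0.04271338  0.1502125 ] [-1.79978292e+02 -1.13030241e-02  1.73638244e+02]
c [515.6 -44.2] size [ 58.1 149.4] yaw -6.3
delta [-0.0009  0.0009  0.1189] rot [-0.0004 -0.0001 -0.0006]
```

View pics/w9.png

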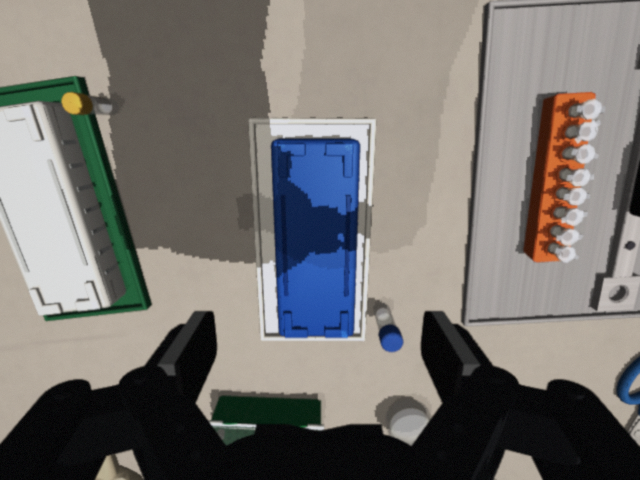

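The white pack lies in the green tray with the cryo tube standing. The blue pack is in view at columns 272–360 and rows 138–337, with the vial standing at (390,340).

Call:
apply_moves(deltas=[{"x":-0.002,"y":-0.002,"z":0.05,"wx":0,"wy":0,"wz":0,"fingers":0},{"x":-0.002,"y":-0.002,"z":0.09,"wx":0,"wy":0,"wz":0,"fingers":0},{"x":-0.002,"y":-0.002,"z":0.113,"wx":0,"wy":0,"wz":0,"fingers":0},{"x":-0.002,"y":-0.002,"z":0.119,"wx":0,"wy":0,"wz":0,"fingers":0},{"x":-0.002,"y":-0.002,"z":0.119,"wx":0,"wy":0,"wz":0,"fingers":0},{"x":-0.002,"y":-0.002,"z":0.119,"wx":0,"wy":0,"wz":0,"fingers":0.2},{"x":-0.002,"y":-0.002,"z":0.119,"wx":0,"wy":0,"wz":0,"fingers":0.26}])

```text
time: 19.62
tcp_pos: [0.515, -0.0451, 0.0322]
ee_rot: [-180.0, 0.1, 173.6]
contact_force: [-0.1, 0.0, -0.6]
opening: 0.0632
gripper_force: 0.0
```

Call:
apply_moves(deltas=[{"x":0,"y":0,"z":0,"wx":0,"wy":0,"wz":0,"fingers":0.6},{"x":0,"y":0,"z":0,"wx":0,"wy":0,"wz":0,"fingers":0.6},{"x":0,"y":0,"z":0,"wx":0,"wy":0,"wz":0,"fingers":0.6},{"x":0,"y":0,"z":0,"wx":0,"wy":0,"wz":0,"fingers":0.6}])

```text
time: 20.12
tcp_pos: [0.5149, -0.0451, 0.0325]
ee_rot: [-180.0, 0.1, 173.6]
contact_force: [-3.2, -0.4, 8.8]
opening: 0.0587
gripper_force: 64.1
```

Call:
apply_moves(deltas=[{"x":0,"y":0,"z":-0.015,"wx":0,"wy":0,"wz":0,"fingers":0.6},{"x":0,"y":0,"z":-0.05,"wx":0,"wy":0,"wz":0,"fingers":0.6},{"x":0,"y":0,"z":-0.09,"wx":0,"wy":0,"wz":0,"fingers":0.6},{"x":0.004,"y":0.02,"z":-0.125,"wx":0,"wy":0,"wz":0,"fingers":0.6},{"x":0.014,"y":0.07,"z":-0.1275,"wx":0,"wy":0,"wz":-0.02,"fingers":0.6},{"x":0.024,"y":0.12,"z":-0.1275,"wx":0,"wy":0,"wz":-0.04,"fingers":0.6},{"x":0.034,"y":0.17,"z":-0.1275,"wx":0,"wy":0,"wz":-0.06,"fingers":0.6},{"x":0.044,"y":0.22,"z":-0.1275,"wx":0,"wy":0,"wz":-0.08,"fingers":0.6},{"x":0.054,"y":0.27,"z":-0.1275,"wx":0,"wy":0,"wz":-0.1,"fingers":0.6},{"x":0.064,"y":0.32,"z":-0.1275,"wx":0,"wy":0,"wz":-0.1117,"fingers":0.6},{"x":0.074,"y":0.365,"z":-0.1275,"wx":0,"wy":0,"wz":-0.1117,"fingers":0.6},{"x":0.0783,"y":0.3885,"z":-0.1275,"wx":0,"wy":0,"wz":-0.1117,"fingers":0.6},{"x":0.0783,"y":0.3885,"z":-0.1275,"wx":0,"wy":0,"wz":-0.1117,"fingers":0.6},{"x":0.0783,"y":0.3885,"z":-0.1275,"wx":0,"wy":0,"wz":-0.1117,"fingers":0.6},{"x":0.0783,"y":0.3885,"z":-0.1275,"wx":0,"wy":0,"wz":-0.1117,"fingers":0.6}])

```text
time: 22.0
tcp_pos: [0.4802, 0.3488, 0.1589]
ee_rot: [-180.0, -0.0, 179.9]
contact_force: [0.0, 0.1, -3.3]
opening: 0.0584
gripper_force: 66.6
```

```bash
python3 - <<'E'
from h import *
s=robot.state(); print(s["tcp_pos"],s["ee_rot"])
im,d,k,di,W=grab("wrist","w10.png"); to(.4805,.3497,.06,180)
hsv=cv2.cvtColor(im,cv2.COLOR_RGB2HSV); m=cv2.inRange(hsv,(100,120,20),(125,255,255)); x,y,w,h=cv2.boundingRect(m); print(x,y,w,h)
for v in range(y+2,y+14,4): print(v,np.where(m[v]>0)[0][[0,-1]])
z=s["tcp_pos"][2]-.0295+.028; print(onplane([(x,y+3),(x+w,y+3)],z,k,di,W))
E
```

```text
[0.48015617 0.34882577 0.15894384] [-1.79978014e+02 -8.30412408e-03  1.79899781e+02]
delta [-0.0003  0.0008  0.0989] rot [-0.0002 -0.0001 -0.0017]
187 139 216 299
141 [244 391]
145 [237 400]
149 [235 401]
[[0.40638284 0.30505511 0.15744384]
 [0.40649767 0.37852568 0.15744384]]
```

View pics/w10.png

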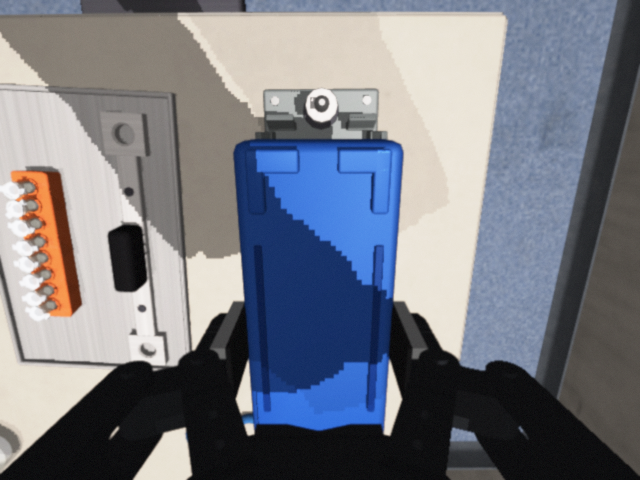

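The blue pack is held over the cooler and lined up with the guides: its near edge is at row 140 and the post at (321,105). I'll lower it in stages.

Call:
apply_moves(deltas=[{"x":-0.0003,"y":0.0004,"z":0.03,"wx":0,"wy":0,"wz":-0.0017,"fingers":0.6},{"x":-0.0003,"y":0.0004,"z":0.065,"wx":0,"wy":0,"wz":-0.0017,"fingers":0.6},{"x":-0.0003,"y":0.0004,"z":0.085,"wx":0,"wy":0,"wz":-0.0017,"fingers":0.6},{"x":-0.0003,"y":0.0004,"z":0.095,"wx":0,"wy":0,"wz":-0.0017,"fingers":0.6},{"x":-0.0003,"y":0.0004,"z":0.1,"wx":0,"wy":0,"wz":-0.0017,"fingers":0.6},{"x":-0.0003,"y":0.0004,"z":0.1,"wx":0,"wy":0,"wz":-0.0017,"fingers":0.6}])

```text
time: 22.8
tcp_pos: [0.4805, 0.3504, 0.0592]
ee_rot: [180.0, 0.0, -179.9]
contact_force: [-0.4, 0.5, -2.9]
opening: 0.0583
gripper_force: 66.5
```

Call:
apply_moves(deltas=[{"x":0,"y":-0.0003,"z":0.006,"wx":0,"wy":0,"wz":0,"fingers":0.6},{"x":0,"y":-0.0005,"z":0.012,"wx":0,"wy":0,"wz":0,"fingers":0.6},{"x":0,"y":-0.0005,"z":0.018,"wx":0,"wy":0,"wz":0,"fingers":0.6},{"x":0,"y":-0.0005,"z":0.022,"wx":0,"wy":0,"wz":0,"fingers":0.6},{"x":0,"y":-0.0005,"z":0.024,"wx":0,"wy":0,"wz":0,"fingers":0.6},{"x":0,"y":-0.0005,"z":0.024,"wx":0,"wy":0,"wz":0,"fingers":0.6}])

```text
time: 23.55
tcp_pos: [0.48, 0.3498, 0.0355]
ee_rot: [-180.0, -0.0, -179.9]
contact_force: [-5.3, -2.1, 8.4]
opening: 0.0581
gripper_force: 67.8
```

Call:
apply_moves(deltas=[{"x":0,"y":0,"z":0,"wx":0,"wy":0,"wz":0,"fingers":0.2},{"x":0,"y":0,"z":0,"wx":0,"wy":0,"wz":0,"fingers":0.1},{"x":0,"y":0,"z":-0.002,"wx":0,"wy":0,"wz":0,"fingers":0.1},{"x":0,"y":0,"z":-0.04,"wx":0,"wy":0,"wz":0,"fingers":0.1},{"x":0,"y":0,"z":-0.09,"wx":0,"wy":0,"wz":0,"fingers":0.1},{"x":0,"y":0,"z":-0.135,"wx":0,"wy":0,"wz":0,"fingers":0.1},{"x":0,"y":0,"z":-0.135,"wx":0,"wy":0,"wz":0,"fingers":0.45},{"x":0,"y":0,"z":-0.135,"wx":0,"wy":0,"wz":0,"fingers":0.45}])

```text
time: 24.55
tcp_pos: [0.48, 0.3498, 0.1694]
ee_rot: [-180.0, -0.0, -179.9]
contact_force: [0.0, 0.2, 0.2]
opening: 0.0472
gripper_force: 0.0
```

```bash
python3 - <<'E'
from h import *
s=robot.state(); print(s["tcp_pos"],s["ee_rot"],s["opening"])
im,d,k,di,W=grab("wrist","w11.png"); P=cloud(d,k,di,W)
hsv=cv2.cvtColor(im,cv2.COLOR_RGB2HSV); m=cv2.inRange(hsv,(100,120,20),(125,255,255))>0; m[:, :230]=0;m[:,420:]=0;m[345:]=0
rect(m,.034,k,di,W); print("height near/far/left/right",[np.nanmedian(P[a:b,c:e,2]).round(4) for a,b,c,e in((145,152,310,325),(300,312,310,325),(200,260,290,296),(200,260,340,346))])
E
```

```text
[0.48002873 0.34977577 0.16944613] [-1.79992318e+02 -1.33633164e-02 -1.79921261e+02] 0.04715299643780264
c [481.  350.4] size [150.4  59.9] yaw 0.34
height near/far/left/right [np.float64(0.035), np.float64(0.0349), np.float64(0.035), np.float64(0.0349)]
```

View pics/w11.png

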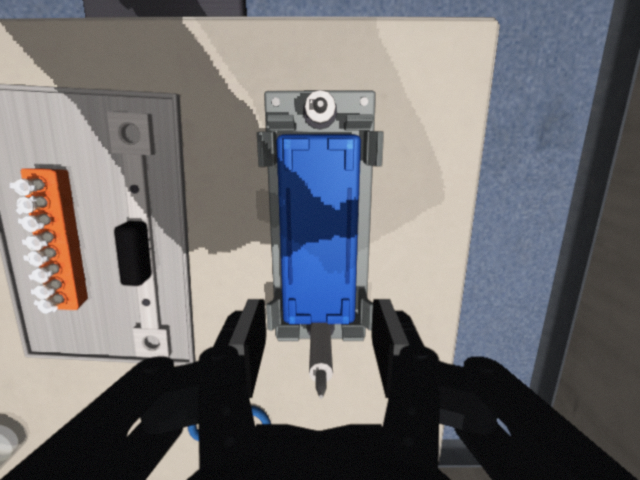

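The blue pack is level, at 35 mm, and lies where the white one did. Now the rack goes back.

Call:
apply_moves(deltas=[{"x":-0.002,"y":-0.05,"z":0,"wx":0,"wy":0,"wz":0.015,"fingers":0.47},{"x":-0.004,"y":-0.1,"z":0,"wx":0,"wy":0,"wz":0.03,"fingers":0.47},{"x":-0.007,"y":-0.15,"z":0,"wx":0,"wy":0,"wz":0.0567,"fingers":0.47},{"x":-0.0095,"y":-0.2,"z":0.01,"wx":0,"wy":0,"wz":0.0567,"fingers":0.47},{"x":-0.0095,"y":-0.2162,"z":0.05,"wx":0,"wy":0,"wz":0.0567,"fingers":0.47},{"x":-0.0095,"y":-0.2162,"z":0.08,"wx":0,"wy":0,"wz":0.0567,"fingers":0.47},{"x":-0.0095,"y":-0.2162,"z":0.09,"wx":0,"wy":0,"wz":0.0567,"fingers":0.47},{"x":-0.0095,"y":-0.2162,"z":0.115,"wx":0,"wy":0,"wz":0.0567,"fingers":0.47},{"x":-0.0095,"y":-0.2162,"z":0.135,"wx":0,"wy":0,"wz":0.0567,"fingers":0.47},{"x":-0.0095,"y":-0.2162,"z":0.142,"wx":0,"wy":0,"wz":0.0567,"fingers":0.47},{"x":-0.0095,"y":-0.2162,"z":0.142,"wx":0,"wy":0,"wz":0.0567,"fingers":0.47},{"x":-0.0095,"y":-0.2162,"z":0.142,"wx":0,"wy":0,"wz":0.0567,"fingers":0.47}], grip_force=30)

```text
time: 26.1
tcp_pos: [0.4906, 0.1339, 0.0285]
ee_rot: [180.0, 0.1, 176.8]
contact_force: [0.8, -1.1, -0.7]
opening: 0.0456
gripper_force: 0.0
```

Call:
apply_moves(deltas=[{"x":0,"y":0,"z":0,"wx":0,"wy":0,"wz":0,"fingers":0.64},{"x":0,"y":0,"z":0,"wx":0,"wy":0,"wz":0,"fingers":0.66},{"x":0,"y":0,"z":0,"wx":0,"wy":0,"wz":0,"fingers":1},{"x":0,"y":0,"z":0,"wx":0,"wy":0,"wz":0,"fingers":1},{"x":0,"y":0,"z":0,"wx":0,"wy":0,"wz":0,"fingers":1}])

```text
time: 26.72
tcp_pos: [0.4903, 0.1337, 0.0283]
ee_rot: [180.0, 0.0, 176.8]
contact_force: [-1.1, 0.2, 6.0]
opening: 0.0278
gripper_force: 30.0
```

Call:
apply_moves(deltas=[{"x":0,"y":0,"z":-0.015,"wx":0,"wy":0,"wz":0,"fingers":1},{"x":0,"y":0,"z":-0.05,"wx":0,"wy":0,"wz":0,"fingers":1},{"x":0.002,"y":0.02,"z":-0.09,"wx":0,"wy":0,"wz":0,"fingers":1},{"x":0.006,"y":0.06,"z":-0.115,"wx":0,"wy":0,"wz":-0.015,"fingers":1},{"x":0.011,"y":0.11,"z":-0.115,"wx":0,"wy":0,"wz":-0.03,"fingers":1},{"x":0.016,"y":0.16,"z":-0.115,"wx":0,"wy":0,"wz":-0.0567,"fingers":1},{"x":0.02,"y":0.2,"z":-0.11,"wx":0,"wy":0,"wz":-0.0567,"fingers":1},{"x":0.0215,"y":0.2152,"z":-0.09,"wx":0,"wy":0,"wz":-0.0567,"fingers":1},{"x":0.0215,"y":0.2152,"z":-0.06,"wx":0,"wy":0,"wz":-0.0567,"fingers":1},{"x":0.0215,"y":0.2152,"z":-0.045,"wx":0,"wy":0,"wz":-0.0567,"fingers":1},{"x":0.0215,"y":0.2152,"z":-0.045,"wx":0,"wy":0,"wz":-0.0567,"fingers":1},{"x":0.0215,"y":0.2152,"z":-0.045,"wx":0,"wy":0,"wz":-0.0567,"fingers":1}])

```text
time: 28.22
tcp_pos: [0.4811, 0.3496, 0.0737]
ee_rot: [180.0, 0.1, -180.0]
contact_force: [0.7, 0.1, -0.1]
opening: 0.0274
gripper_force: 29.9
```

```bash
python3 - <<'E'
from h import *
s=robot.state(); print(s["tcp_pos"],s["ee_rot"],s["opening"])
im,d,k,di,W=grab("wrist"); cv2.imwrite("pics/w12.png",im[60:360,120:520,::-1]);to(.481,.3497,.0593,180)
E
```

```text
[0.48113605 0.34959179 0.073713  ] [ 1.79971522e+02  5.71196360e-02 -1.79959070e+02] 0.027442290030665905
delta [ 0.0003 -0.0001  0.0146] rot [0.0007 0.0014 0.0008]
```

View pics/w12.png

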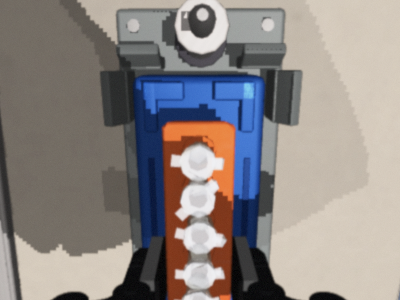

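```bash
python3 - <<'E'
from h import *
ci=vision.camera_info("wrist"); k,di=K(ci),np.array(ci["distortion"]); s=robot.state();W=T_tool(s)@np.array(ci["hand_eye"])
print("rack near",onplane([(283,183),(355,183)],.0674,k,di,W)[:,:2]); print("pack near",onplane([(255,136),(385,136)],.034,k,di,W)[:,:2])
E
```

```text
rack near [[0.42221444 0.33758832]
 [0.42217873 0.3638981 ]]
pack near [[0.40651893 0.32254727]
 [0.40643805 0.37988611]]
```

Rack and pack centres agree to within 1 mm, so I'll lower it.

Call:
apply_moves(deltas=[{"x":0.0005,"y":0.0003,"z":0.006,"wx":0,"wy":0,"wz":0,"fingers":1},{"x":0.0005,"y":0.0003,"z":0.011,"wx":0,"wy":0,"wz":0,"fingers":1},{"x":0.0005,"y":0.0003,"z":0.0142,"wx":0,"wy":0,"wz":0,"fingers":1},{"x":0.0005,"y":0.0003,"z":0.0142,"wx":0,"wy":0,"wz":0,"fingers":1},{"x":0.0005,"y":0.0003,"z":0.0142,"wx":0,"wy":0,"wz":0,"fingers":1}])

```text
time: 28.9
tcp_pos: [0.4798, 0.35, 0.0593]
ee_rot: [-180.0, 0.0, -179.9]
contact_force: [-4.1, -3.0, 9.9]
opening: 0.0272
gripper_force: 31.2
```

Call:
apply_moves(deltas=[{"x":0,"y":0,"z":0,"wx":0,"wy":0,"wz":0,"fingers":0.64},{"x":0,"y":0,"z":0,"wx":0,"wy":0,"wz":0,"fingers":0.45},{"x":0,"y":0,"z":0,"wx":0,"wy":0,"wz":0,"fingers":0.45},{"x":0,"y":0,"z":-0.03,"wx":0,"wy":0,"wz":0,"fingers":0.45},{"x":0,"y":0,"z":-0.08,"wx":0,"wy":0,"wz":0,"fingers":0.45},{"x":0,"y":0,"z":-0.12,"wx":0,"wy":0,"wz":0,"fingers":0.45},{"x":0,"y":0,"z":-0.12,"wx":0,"wy":0,"wz":0,"fingers":0.45},{"x":0,"y":0,"z":-0.12,"wx":0,"wy":0,"wz":0,"fingers":0.45}])

```text
time: 29.9
tcp_pos: [0.4796, 0.3499, 0.178]
ee_rot: [-180.0, -0.0, -179.9]
contact_force: [-0.9, -0.4, -1.3]
opening: 0.0473
gripper_force: 0.0
```

```bash
python3 - <<'E'
from h import *
s=robot.state(); print(s["tcp_pos"],s["ee_rot"],s["opening"])
im,d,k,di,W=grab("wrist","w13.png"); hsv=cv2.cvtColor(im,cv2.COLOR_RGB2HSV); o=cv2.inRange(hsv,(0,150,40),(15,255,255))>0
rect(o,.053,k,di,W)
m=cv2.inRange(hsv,(100,120,20),(125,255,255))>0; m[:, :230]=0;m[:,420:]=0;m[345:]=0; rect(m|o,.034,k,di,W)
to(.4958,.2007,.029,176.75)
E
```

```text
[0.47964342 0.34986362 0.17797885] [-1.79979683e+02 -3.41714712e-02 -1.79919298e+02] 0.047294692266394774
c [479.4 350.7] size [117.   26.3] yaw 0.01
c [481.1 350.4] size [149.8  60. ] yaw 0.3
delta [-0.0165 -0.1489  0.1485] rot [-0.0009 -0.0016  0.0581]
```

Call:
apply_moves(deltas=[{"x":-0.005,"y":-0.05,"z":0,"wx":0,"wy":0,"wz":0.02,"fingers":0.53},{"x":-0.01,"y":-0.1,"z":0,"wx":0,"wy":0,"wz":0.04,"fingers":0.55},{"x":-0.016,"y":-0.145,"z":0.02,"wx":0,"wy":0,"wz":0.0575,"fingers":0.55},{"x":-0.016,"y":-0.149,"z":0.07,"wx":0,"wy":0,"wz":0.0575,"fingers":0.55},{"x":-0.016,"y":-0.149,"z":0.11,"wx":0,"wy":0,"wz":0.0575,"fingers":0.55},{"x":-0.016,"y":-0.149,"z":0.137,"wx":0,"wy":0,"wz":0.0575,"fingers":0.55},{"x":-0.016,"y":-0.149,"z":0.148,"wx":0,"wy":0,"wz":0.0575,"fingers":0.55},{"x":-0.016,"y":-0.149,"z":0.148,"wx":0,"wy":0,"wz":0.0575,"fingers":0.55},{"x":-0.016,"y":-0.149,"z":0.148,"wx":0,"wy":0,"wz":0.0575,"fingers":0.55},{"x":-0.016,"y":-0.149,"z":0.148,"wx":0,"wy":0,"wz":0.0575,"fingers":0.75}], grip_force=40)

```text
time: 31.2
tcp_pos: [0.4969, 0.2013, 0.0316]
ee_rot: [180.0, 0.1, 176.8]
contact_force: [0.1, 0.4, 0.2]
opening: 0.0223
gripper_force: 0.0
```

Call:
apply_moves(deltas=[{"x":0,"y":0,"z":0,"wx":0,"wy":0,"wz":0,"fingers":0.77},{"x":0,"y":0,"z":0,"wx":0,"wy":0,"wz":0,"fingers":1},{"x":0,"y":0,"z":0,"wx":0,"wy":0,"wz":0,"fingers":1},{"x":0,"y":0,"z":0,"wx":0,"wy":0,"wz":0,"fingers":1},{"x":0,"y":0,"z":0,"wx":0,"wy":0,"wz":0,"fingers":1}])

```text
time: 31.82
tcp_pos: [0.4966, 0.2013, 0.0313]
ee_rot: [180.0, 0.1, 176.8]
contact_force: [-1.3, -0.0, 6.0]
opening: 0.017
gripper_force: 40.1
```

Call:
apply_moves(deltas=[{"x":0,"y":0,"z":-0.015,"wx":0,"wy":0,"wz":0,"fingers":1},{"x":0,"y":0,"z":-0.06,"wx":0,"wy":0,"wz":0,"fingers":1},{"x":0,"y":0,"z":-0.11,"wx":0,"wy":0,"wz":0,"fingers":1},{"x":0.002,"y":0.01,"z":-0.129,"wx":0,"wy":0,"wz":0,"fingers":1},{"x":0.01,"y":0.05,"z":-0.129,"wx":0,"wy":0,"wz":-0.02,"fingers":1},{"x":0.018,"y":0.1,"z":-0.129,"wx":0,"wy":0,"wz":-0.04,"fingers":1},{"x":0.024,"y":0.14,"z":-0.129,"wx":0,"wy":0,"wz":-0.056,"fingers":1},{"x":0.024,"y":0.1471,"z":-0.12,"wx":0,"wy":0,"wz":-0.056,"fingers":1},{"x":0.024,"y":0.1471,"z":-0.11,"wx":0,"wy":0,"wz":-0.056,"fingers":1},{"x":0.024,"y":0.1471,"z":-0.105,"wx":0,"wy":0,"wz":-0.056,"fingers":1},{"x":0.024,"y":0.1471,"z":-0.105,"wx":0,"wy":0,"wz":-0.056,"fingers":1},{"x":0.024,"y":0.1471,"z":-0.105,"wx":0,"wy":0,"wz":-0.056,"fingers":1}])

```text
time: 33.33
tcp_pos: [0.4808, 0.3487, 0.1359]
ee_rot: [180.0, 0.0, 179.9]
contact_force: [0.3, -1.2, -0.4]
opening: 0.0169
gripper_force: 39.4
```

```bash
python3 - <<'E'
from h import *
s=robot.state(); print(s["tcp_pos"],s["ee_rot"],s["opening"])
im,d,k,di,W=grab("wrist"); cv2.imwrite("pics/w14.png",cv2.resize(im[60:200,220:420,::-1],None,fx=4,fy=4,interpolation=2));to(.481,.3495,.1013,180)
E
```

```text
[0.48079588 0.3487307  0.13590838] [1.79993618e+02 1.41217576e-02 1.79937369e+02] 0.016858045583284333
delta [-0.0002  0.0006  0.0347] rot [ 0.0002  0.0004 -0.0008]
```

View pics/w14.png

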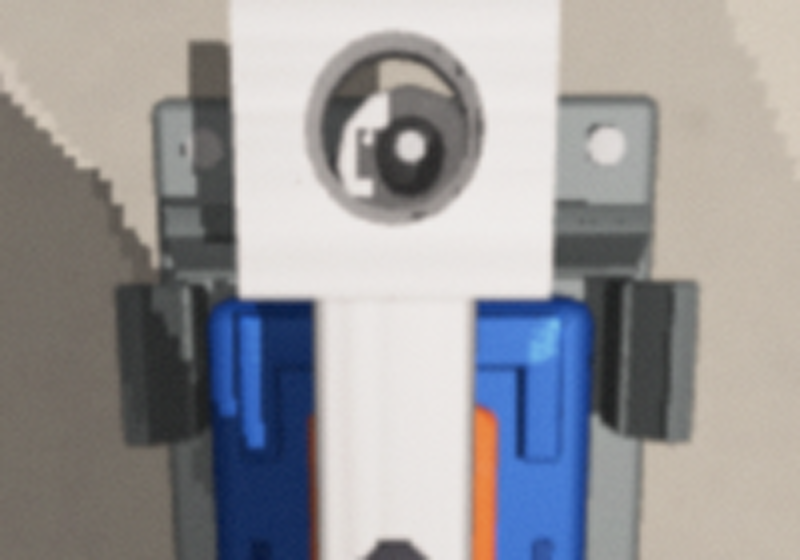

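```bash
python3 - <<'E'
from h import *
ci=vision.camera_info("wrist"); k,di=K(ci),np.array(ci["distortion"]); s=robot.state();W=T_tool(s)@np.array(ci["hand_eye"])
print(onplane([(318.75,91.75)],.1156,k,di,W),onplane([(322.5,96.75)],.097,k,di,W))
E
```

```text
[[0.38966427 0.34993184 0.1156    ]] [[0.38998908 0.35153855 0.097     ]]
```

The pin tip is at crop (410,147) and the hole centre at (395,127), so the hole needs about +1.5 mm in y. I'll correct that and lower.

Call:
apply_moves(deltas=[{"x":-0.0003,"y":0.0013,"z":0.004,"wx":0,"wy":0,"wz":-0.0008,"fingers":1},{"x":-0.0003,"y":0.0013,"z":0.01,"wx":0,"wy":0,"wz":-0.0008,"fingers":1},{"x":-0.0003,"y":0.0013,"z":0.017,"wx":0,"wy":0,"wz":-0.0008,"fingers":1},{"x":-0.0003,"y":0.0013,"z":0.024,"wx":0,"wy":0,"wz":-0.0008,"fingers":1},{"x":-0.0003,"y":0.0013,"z":0.03,"wx":0,"wy":0,"wz":-0.0008,"fingers":1},{"x":-0.0003,"y":0.0013,"z":0.0335,"wx":0,"wy":0,"wz":-0.0008,"fingers":1},{"x":-0.0003,"y":0.0013,"z":0.0345,"wx":0,"wy":0,"wz":-0.0008,"fingers":1},{"x":-0.0003,"y":0.0013,"z":0.0345,"wx":0,"wy":0,"wz":-0.0008,"fingers":1}])

```text
time: 34.38
tcp_pos: [0.4808, 0.3507, 0.1013]
ee_rot: [180.0, 0.0, -180.0]
contact_force: [-1.4, -0.0, 1.1]
opening: 0.0172
gripper_force: 39.6
```

Height is 0.1013 as expected, so the bar is on the shoulders. Release, back off and check.

Call:
apply_moves(deltas=[{"x":0,"y":0,"z":0.0005,"wx":0,"wy":0,"wz":0,"fingers":1},{"x":0,"y":0,"z":0.0005,"wx":0,"wy":0,"wz":0,"fingers":0.7},{"x":0,"y":0,"z":0.0005,"wx":0,"wy":0,"wz":0,"fingers":0.5},{"x":0,"y":0,"z":0.0005,"wx":0,"wy":0,"wz":0,"fingers":0.5},{"x":0,"y":0,"z":-0.03,"wx":0,"wy":0,"wz":0,"fingers":0.5},{"x":0,"y":0,"z":-0.08,"wx":0,"wy":0,"wz":0,"fingers":0.5},{"x":0,"y":0,"z":-0.12,"wx":0,"wy":0,"wz":0,"fingers":0.5},{"x":0,"y":0,"z":-0.12,"wx":0,"wy":0,"wz":0,"fingers":0.5},{"x":0,"y":0,"z":-0.12,"wx":0,"wy":0,"wz":0,"fingers":0.5}])

```text
time: 35.5
tcp_pos: [0.4805, 0.3504, 0.2204]
ee_rot: [-180.0, -0.0, -180.0]
contact_force: [-1.2, 0.1, -0.0]
opening: 0.0427
gripper_force: 0.0
```

```bash
python3 - <<'E'
from h import *
im,d,k,di,W=grab("wrist","w15.png"); P=cloud(d,k,di,W)
s=robot.state(); print(s["tcp_pos"],s["contact_force"])
for x in(.376,.41,.43,.545,.585):
    m=(abs(P[...,0]-x)<.004)&(abs(P[...,1]-.351)<.006)&(P[...,2]>.06); print(x,m.sum(),np.median(P[m][:,2]).round(4) if m.any() else None)
im,d,k,di,W=grab("top"); P=cloud(d,k,di,W); hsv=cv2.cvtColor(im,cv2.COLOR_RGB2HSV)
for n,(a,b,c,e),lo,hi in(("vial",(195,218,362,380),(100,120,0),(125,255,255)),("cryo",(285,305,452,470),(15,150,0),(35,255,255))):
    m=cv2.inRange(hsv,lo,hi)>0; q=np.zeros_like(m); q[a:b,c:e]=1; m&=q; print(n,m.sum(),np.nanmedian(P[m],0))
E
```

```text
[0.480143   0.35026156 0.21989045] [-0.07956843  0.27957282 -0.29498626]
0.376 144 0.0817
0.41 203 0.0819
0.43 178 0.0822
0.545 134 0.0819
0.585 74 0.082
vial 52 [0.58460011 0.00255291 0.04979615]
cryo 34 [ 0.40210247 -0.17957065  0.04518656]
```

View pics/w15.png

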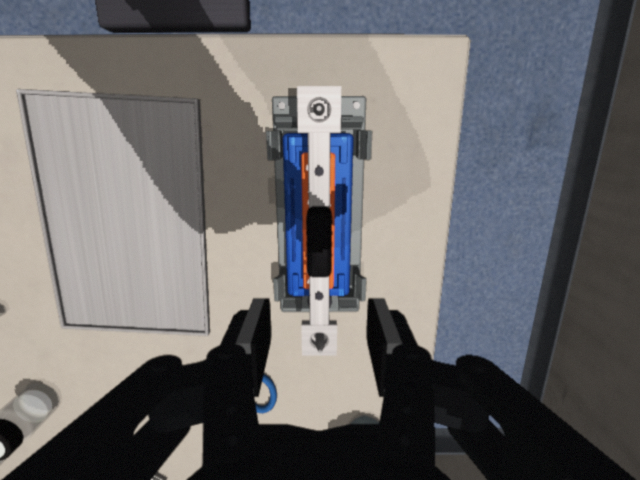

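The bar is level at 81–82 mm with both pins through its holes, at (319,109) and (319,341). The rack and blue pack sit beneath it, and both tubes are standing. Handing in.

```bash
python3 -c "
from cell import robot; print(robot.job_done())"
```

```text
the job is handed in; nothing more can be done
None
```

The job is handed in at about 35 s of the 134 s allowed: white pack in the green tray, blue pack seated in the cooler, rack and bar back in place, and both small tubes still standing.

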